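# Seat a taper arbor in the bench spindle and index it

### The job

Take the arbor with the slotted collar out of the wooden stand and put its tapered shank into the upright bench spindle: feel for the two drive dogs, let the collar's slots drop over them and press it gently fully home. Then turn the seated arbor, and the spindle with it, until the long sides of its flat-sided grip run in line with the two brass pointers on the spindle's base; let go, leaving it home and upright, and leave everything else where it is.

Things in the scene. Friction and masses are not known exactly. Their poses are not given: they have to be found in the camera images.
- arbor: steel tool arbor, 0.3 kg, shank down in a bore of the stand. Origin: centre of the underside of its round collar (diameter 54, 8 thick); z up its axis, x towards a drive slot. Shank below: 50 long, diameter 23.6 tapering to 12. Two slots through the collar, at +x and -x, 12 wide, open at the rim, in to radius 14.8. Half a turn about z makes no difference.
- arbor_grip (a point): middle of the arbor's flat-sided grip, 34 above the arbor's origin on its axis: a block 36 along x, 18 along y (pinch it across the 18), 46 high, from 8 (top of the wider collar) to 54 above the origin; keep fingertips off the collar. On top a round nose of diameter 17, to 68 above the origin.
- head: bench spindle unit, bolted down: grey square casting 120 x 120 x 50 high, origin at the centre of its underside, z up. Two brass pointers lie on top on its x axis, at +x and -x. A steel spindle barrel of diameter 54 stands in its middle, to 112 high. It turns stiffly about z (0.15 N m friction, no spring, stays where left); this pose is the casting's and does not tell the spindle's angle.
- nose (a point): centre of the spindle's nose face (mouth of the taper socket), on the casting, 112 above the head's origin; axes as the head's. Socket: diameter 24.8 at the mouth, 14.6 at 51 deep. Two drive dogs stand on the face, either side of the mouth, at radius 16 to 26, 8 wide, 6 high, chamfered to 5 wide on top. At the start their line is 25 to 72 degrees anticlockwise (from above) of the pointers' line.
- socket (a point): bottom of the taper socket, 62 below the nose face. Seating: off the slots the collar rides on the dogs 6 mm above the nose face; over them it comes down flush on the face, with 2 mm of play beside each dog. All contacts are rigid. Push with less than about 25 N: above 60 N dogs and taper are damaged.
- stand: fixed wooden block 80 (x) x 230 (y) x 60 high, origin at the centre of its underside; two upright bores of diameter 29 on its y axis, 55 either side of the middle, in which the arbor and the centre hang by their collars.
- centre: the other tool in the stand, to be left alone: plain round collar of diameter 44 without slots, pointed round top of diameter 28, 50 above the collar's underside, where its origin lies.
- jar: amber glass jar, diameter 54, 70 high, on the bench; origin under its middle. To be left alone.
- barrel: small black instrument barrel, diameter 34, 63 high, standing; origin under its middle. To be left alone.
- driver: screwdriver lying on the bench, 160 long. To be left alone.
- tin: flat round aluminium tin, diameter 56, 28 high; origin under its middle. To be left alone.
- brush: wooden-handled brush lying on the bench, 200 long. To be left alone.
- mallet: small hammer lying on the bench, 220 long. To be left alone.
Things that resemble listed ones, but are neither listed nor needed, are in the scene too. What is shaped like the arbor but blue or green is not meant.

How it is judged (in metres and radians):
On the way, in this order (a step that is already met when the one before it is completed fails the run):
1. the arbor is drawn clear of the stand (z of arbor in the frame of stand above 0.112 m), for 0.1 s.
2. the arbor is fully home: upright, on the spindle's axis, its collar down flush on the nose face with the slots over the dogs (horizontal distance between arbor and head below 0.004 m and z of arbor in the frame of head below 0.1142 m and angle between arbor's own z axis and vertical below 0.06 rad), for 0.2 s.
3. still home, the arbor has been turned with the spindle until its grip is in line with the pointers (horizontal distance between arbor and head below 0.004 m and z of arbor in the frame of head below 0.1142 m and angle between the x axis of arbor and the x axis of head, either way round below 0.12 rad), for 0.2 s.
At the end, for the whole second after the job is handed in: The arbor stands released and at rest in the spindle, on its axis (within 4 mm), upright (3 degrees), collar flush on the nose face (within 2 mm) with the slots over the dogs, and the long sides of its grip in line with the pointers within 7 degrees (all of step 3 and z of arbor in the frame of head above 0.108 m and angle between arbor's own z axis and vertical below 0.05 rad and linear speed of arbor below 0.02 m/s and contact force between arbor and the fingers below 0.1 N); the robot touches nothing.
It fails at once if the arbor is pushed against the spindle unit with more than 60 N (contact force between arbor and head above 60 N).
It fails at once if the robot pushes the spindle unit itself (contact force between any of the fingers, the arm and head above 15 N).
It fails at once if the pointed centre is pulled out or tipped (distance of centre from where it was at the start of the episode above 0.015 m).
It fails at once if another thing on the bench is pushed away (distance of any of jar, barrel, driver, tin, brush, mallet from where it was at the start of the episode above 0.03 m).
It also fails if it takes over 61 s, if anything falls off the work surface, if the arm or the gripper's body presses on something with over 40 N, if the wrist force passes 120 N, or if a joint passes its speed limit or range.

### The arm

A 7-joint arm with a two-finger parallel gripper is mounted at the origin on the work surface. World frame = base frame: x ahead of the robot, y to its left, z up, the work surface at z = 0. Lengths are in mm, angles in rad, forces in N, time in s.
With the tool pointing down it reaches from about 400 to 875 mm from the base axis. Payload 4.4 kg.
Tool frame: the origin (TCP) lies midway between the tips of the shut fingers; the grasp point (between the pads) lies ctrl.grip_depth behind it (ctrl.grip_depth is the distance from the TCP to the grasp point, in mm); z points along the fingers, y is the line along which they close (so a half turn about z gives the same grasp; the last joint's range is limited). The gripper opens to 85 mm and grips with 20 to 120 N. Pads are 22 mm wide; open, the fingers measure 114 mm over their backs; the gripper's body (76 mm by 85 mm) begins 54 mm behind the grasp point. The pads swing forward as they close: fully open they stand 13 mm farther back than shut.
Start: joints at [-1.325, 0.628, 0.038, 1.517, -0.027, 0.996, -0.02], TCP at [199.378, 618.681, 231.313] pointing down, gripper open.
Joint ranges: [-3.06, 3.06], [-0.37, 2.12], [-1.25, 1.32], [0.18, 2.47], [-1.1, 4.24], [0.23, 1.98], [-2.94, 2.94]. Speed limits (rad/s): [2.57, 2.57, 3.14, 3.14, 3.14, 3.14, 3.14].

### API

Orientations are given as [roll, pitch, yaw] about the fixed x, y, z axes, in that order (R = Rz(yaw) Ry(pitch) Rx(roll)).
In Python, from cell import ctrl gives the robot as it stands.
- The arm moves only by the tool carry_out, never from a script. Its argument "deltas" is one flat list of numbers, 7 for each row, row after row: the turn, a rotation vector about the tool's x, y, z in degrees, then the shift along the tool's x, y, z in m, then the closure, from -1 (fully open) to 1 (shut). In form: [wx, wy, wz, dx, dy, dz, claw, wx, wy, wz, dx, dy, dz, claw, ...]. A call has 1 to 12 rows; each row shifts and turns the commanded pose from where the row before left it, along the tool's axes as they then stand; what a row does not reach is not made up. A row lasts 1/8 s, in which the tool goes at most 62.5 mm and 10.7 degrees, less where a joint would pass 70% of its speed; a pose out of reach is approached as far as the arm can. A call with a gripper value outside its range is refused whole. The fingers move at their own pace and stop on an object; the grip force is fixed at half the most. Time passes only in rows, so rows that do not move let the fingers close. It gives the time, the measured TCP pose, the force, the opening and the grip force at its end, in the units of the state.
- ctrl.read_state(): the state, without advancing time (a new reading comes with each control period).
- ctrl.get_image(name): name is "side" or "top"; returns the picture (400x640x3 uint8, red, green, blue); there is no depth.
- ctrl.calibration(name): a dict with "mtx" (3x3 intrinsics, pixels), "R" (3x3) and "t" (3): a world point X has camera coordinates R X + t. Camera axes: x right, y down, z forward; pixel columns grow to the right and rows downward; lengths in mm; the calibration is good to about 2 mm. A picture is of the moment at which its call begins. calibration takes no time and is no camera call.
- ctrl.finish_job(): hands the job in; it is judged then, once.
The state is a dict: "clock": time; "qpos": joint angles; "qd": joint speeds; "tau": joint torques, N m; "eef_pos": TCP position; "tool_rot": TCP orientation; "force": force on the tool from outside, world axes, zero at the start; "torque": the same for the moment, N m; "width": finger opening in mm; "gripper_force": force on a finger pad.
Only numpy, scipy, OpenCV 4.12 (cv2) and the standard library are available. Lean on these libraries where they do the work, as an engineer would, in place of code of your own. Each camera call takes 0.05 s, during which the arm holds its last target. There are 200 camera calls.

## Working session

There is one attempt and no reset: what is moved stays moved. The work goes in short steps, Python scripts to look and compute and a tool call to move; the robot and the scene stay as the last step left them, time stands still between calls to the robot, and variables do not carry over. Pictures are saved under pics/ and viewed, at most 10 in all, crops included, and the job is handed in when it is done.

Besides the shell and the picture viewer there is one more tool, called in YAML: its name, and indented under it one key for each argument. carry_out: Moves the arm, as the interface text tells. Its arguments: {"type":"object","properties":{"deltas":{"type":"array"}},"required":["deltas"]}

```bash
mkdir -p pics; cat > h.py <<'E'
import numpy as np, cv2
from cell import ctrl
def snap(n,f):
    im=ctrl.get_image(n); cv2.imwrite('pics/'+f,im[:,:,::-1]); return im
def ray(n,u,v):
    c=ctrl.calibration(n); M,R,t=map(np.array,(c['mtx'],c['R'],c['t']))
    return -R.T@t.ravel(), R.T@np.linalg.solve(M,[u,v,1])
def onz(n,u,v,z):
    o,d=ray(n,u,v); return o+d*(z-o[2])/d[2]
def proj(n,X):
    c=ctrl.calibration(n); p=np.array(c['mtx'])@(np.array(c['R'])@np.array(X,float)+np.array(c['t']).ravel()); return p[:2]/p[2]
E
python3 - <<'E'
from h import *
snap('top','t1.png');snap('side','s1.png')
for n in('top','side'):
    c=ctrl.calibration(n);print(n,np.round(ray(n,320,200),2),c['mtx'][0][0])
s=ctrl.read_state();print(s,ctrl.grip_depth)
E
```

```text
top [[ 3.5331e+02 -5.9120e+01  1.3718e+03]
 [ 1.4000e-01  3.0000e-02 -9.9000e-01]] 437.82770725523613
side [[ 4.2793e+02  8.2119e+02  6.9565e+02]
 [ 1.1000e-01 -8.3000e-01 -5.5000e-01]] 403.39704170123775
{'clock': 0.1, 'qpos': array([-1.32482238,  0.62928439,  0.03844349,  1.51827978, -0.02698001,
        0.99630026, -0.02002512]), 'qd': array([-7.99013316e-04,  3.84982415e-05,  1.43732805e-03, -3.31549910e-03,
        2.44591605e-03, -2.36830547e-04,  1.27650362e-03]), 'tau': array([ 3.72997398e-03, -5.64534152e+01,  1.23113751e+00, -1.93973351e+01,
        1.14017291e-02,  5.45488321e-03, -2.08079331e-05]), 'eef_pos': array([199.1872864 , 618.12901304, 230.45733065]), 'tool_rot': array([-3.13983923e+00,  3.57735356e-05,  2.82980525e+00]), 'force': array([-0.91815416,  0.10071057,  0.2460661 ]), 'torque': array([ 0.02594402, -0.02436704,  0.01564214]), 'gripper_force': 0.0, 'width': 85.17966990431962} 18.700000000000003
```

View pics/t1.png

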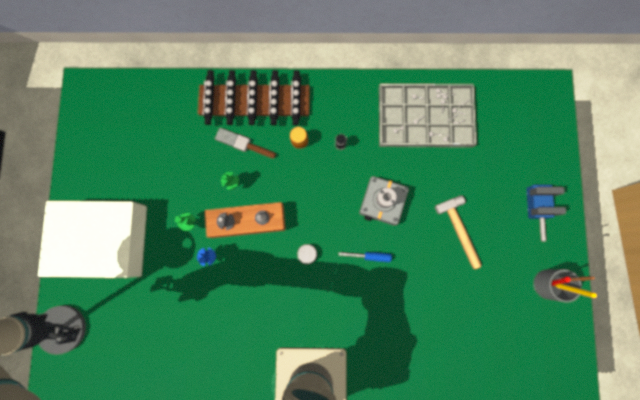

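View pics/s1.png

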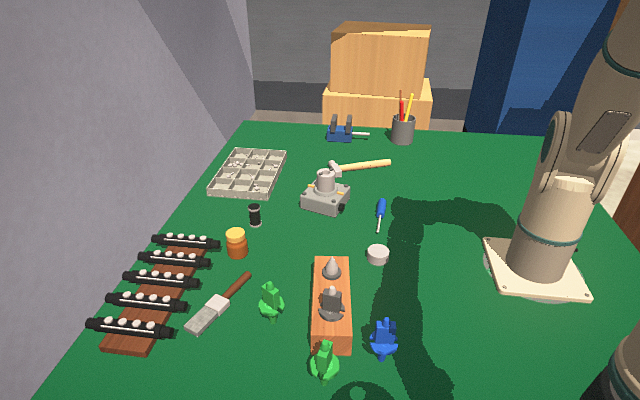

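The top view shows the stand at about (245,219), with the arbor at about (225,220), the centre at (262,217) and the spindle at about (386,198). The side view puts the arbor at (332,302) and the spindle at (325,185). Next I'll enlarge these areas.

```bash
python3 - <<'E'
from h import *
t=cv2.imread('pics/t1.png');s=cv2.imread('pics/s1.png')
f=lambda im,x,y,w,h:cv2.resize(im[y:y+h,x:x+w],(400,300),interpolation=cv2.INTER_CUBIC)
a=np.hstack([f(t,200,190,80,60),f(t,346,168,80,60)])
b=np.hstack([f(s,292,270,80,60),f(s,285,158,80,60)])
cv2.imwrite('pics/c1.png',np.vstack([a,b]))
hsv=cv2.cvtColor(t,cv2.COLOR_BGR2HSV)
# casting: low saturation
m=((hsv[...,1]<90)&(hsv[...,2]>60)).astype(np.uint8);m[:165]=0;m[232:]=0;m[:,:350]=0;m[:,420:]=0
c=max(cv2.findContours(m,0,1)[0],key=cv2.contourArea);r=cv2.minAreaRect(c);print('cast',r,cv2.boundingRect(c))
o=((hsv[...,0]<15)&(hsv[...,1]>120)).astype(np.uint8);o[:195]=0;o[245:]=0;o[:,:195]=0;o[:,295:]=0
c=max(cv2.findContours(o,0,1)[0],key=cv2.contourArea);r=cv2.minAreaRect(c);print('stand',r)
print([onz('top',*p,60).round(1)[:2] for p in cv2.boxPoints(r)], onz('top',*r[0],60))
E
```

```text
cast ((384.00543212890625, 200.23245239257812), (41.17202377319336, 41.31906509399414), 17.102725982666016) (360, 176, 49, 49)
stand ((244.37945556640625, 219.88980102539062), (26.168441772460938, 77.19447326660156), 84.42780303955078)
[array([509.5, 325.4]), array([534.2,  93. ]), array([455.4,  83.4]), array([431. , 313.6])] [482.30139215 203.83003811  60.        ]
```

View pics/c1.png

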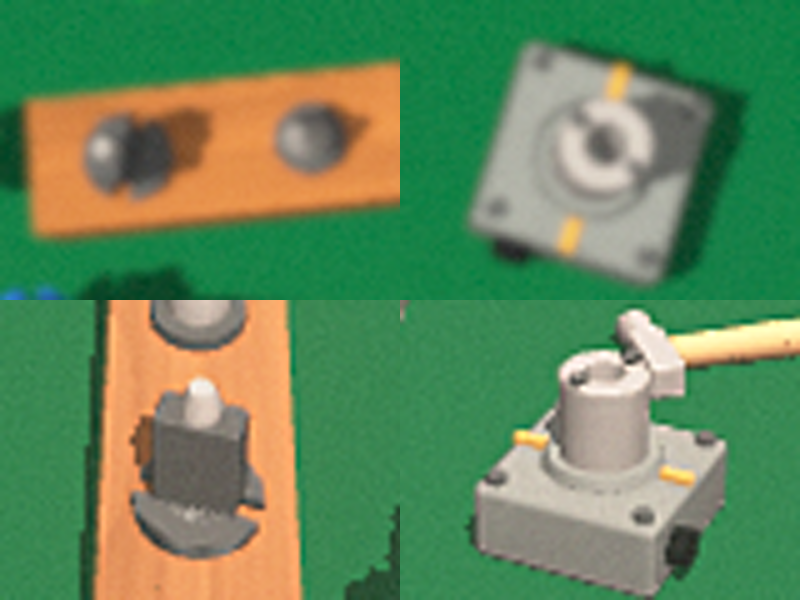

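The crops show the arbor collar centred near top px (225.6,221), with the grip's broad face towards the side camera. The dogs are at top px (382,191.6) and (392.4,201.6), and the pointers at top px (390.2,184) and (380,215).

```bash
python3 - <<'E'
from h import *
t=cv2.imread('pics/t1.png');hsv=cv2.cvtColor(t,cv2.COLOR_BGR2HSV)
P=lambda n,z,*p:[onz(n,*q,z)[:2].round(1) for q in p]
ang=lambda a,b:np.degrees(np.arctan2(*(b-a)[::-1]))
# brass pointers
m=((hsv[...,0]>17)&(hsv[...,0]<32)&(hsv[...,1]>110)&(hsv[...,2]>120)).astype(np.uint8);m[:,:360]=0;m[:,412:]=0;m[:172]=0;m[228:]=0
n,l,st,ce=cv2.connectedComponentsWithStats(m);print(st[1:].tolist(),ce[1:].round(2).tolist())
big=np.argsort(-st[1:,4])[:2]+1
A,B=P('top',52,*ce[big]);print('pointers',A,B,'mid',(A+B)/2,ang(A,B))
# barrel top: bright low-sat disc
g=hsv[...,2];m=((hsv[...,1]<40)&(g>165)).astype(np.uint8);m[:,:370]=0;m[:,402:]=0;m[:180]=0;m[212:]=0
c=max(cv2.findContours(m,0,1)[0],key=cv2.contourArea);print('noseCircle',cv2.minEnclosingCircle(c));print(P('top',112,cv2.minEnclosingCircle(c)[0]))
D=P('top',118,(382,191.6),(392.4,201.6));print('dogs top',D,np.mean(D,0),ang(*D))
D=P('side',118,(320.4,173.4),(331.4,169));print('dogs side',D,np.mean(D,0),ang(*D))
A=P('side',114,(322.4,294),(340.6,296));print('grip top edge side',A,ang(*A),np.linalg.norm(A[1]-A[0]))
A=P('side',68,(323,308.6),(340,312.4));print('grip bottom edge',A,ang(*A))
print('collar',P('top',68,(225.6,221)), 'slots',P('top',68,(225.6,213.7),(226.5,228.5)))
print('centre',P('top',68,(262,217.5)))
E
```

```text
[[388, 181, 4, 7, 20], [378, 212, 4, 7, 20]] [[389.4, 183.65], [379.5, 215.0]]
pointers [ 597.9 -234.9] [ 501.2 -203.7] mid [ 549.55 -219.3 ] 162.1178411097245
noseCircle ((378.6917724609375, 196.7107696533203), 16.72517204284668)
[array([ 547.9, -195.4])]
dogs top [array([ 562.1, -204.4]), array([ 533. , -234.1])] [ 547.55 -219.25] -134.41536947929484
dogs side [array([ 561.1, -195.6]), array([ 532.3, -226.4])] [ 546.7 -211. ] -133.07804404106864
grip top edge side [array([495. , 269.6]), array([459.4, 269.9])] 179.51718182605677 35.60126402250349
grip bottom edge [array([494. , 265.4]), array([459.1, 270.4])] 171.8469149838143
collar [array([477.7, 258.5])] slots [array([499.7, 259.5]), array([455.3, 254.8])]
centre [array([489.1, 149.6])]
```

```bash
cat >> h.py <<'E'
from scipy.spatial.transform import Rotation as Ro
def to(x,y,z,yaw):
    s=ctrl.read_state();R=Ro.from_euler('xyz',s['tool_rot']);d=R.inv().apply(np.array([x,y,z])-s['eef_pos'])
    w=np.degrees((R.inv()*Ro.from_euler('xyz',[180,0,yaw],degrees=True)).as_rotvec())
    print('t',round(s['clock'],2),'pos',s['eef_pos'].round(1),'rpy',np.degrees(s['tool_rot']).round(2),'q',s['qpos'].round(2),'w',round(s['width'],1),'F',s['force'].round(1),'T',s['torque'].round(2),'\n shift mm',d.round(1),'turn deg',w.round(2))
E
python3 -c "
from h import *
to(477.3,259.5,200,177.5)"
```

```text
t 0.1 pos [199.2 618.1 230.5] rpy [-179.9     0.    162.14] q [-1.32  0.63  0.04  1.52 -0.03  1.   -0.02] w 85.2 F [-0.9  0.1  0.2] T [ 0.03 -0.02  0.02] 
 shift mm [-374.7 -256.    30.9] turn deg [-1.000e-01 -1.000e-02 -1.536e+01]
```

carry_out:
  deltas: [0,0,0,-0.047,-0.032,0.004,-1,0,0,0,-0.047,-0.032,0.004,-1,0,0,0,-0.047,-0.032,0.004,-1,0,0,0,-0.047,-0.032,0.004,-1,0,0,0,-0.047,-0.032,0.004,-1,0,0,0,-0.047,-0.032,0.004,-1,0,0,0,-0.047,-0.032,0.004,-1,0,0,0,-0.046,-0.032,0.003,-1,0,0,-7.7,0,0,0,-1,0,0,-7.7,0,0,0,-1,0,0,0,0,0,0,-1,0,0,0,0,0,0,-1]

```text
clock: 1.6
eef_pos: [477.6, 260.0, 200.1]
tool_rot: [-3.141, -0.0, 3.097]
force: [-0.4, 0.0, 0.3]
width: 85.1
gripper_force: 0.0
```

```bash
python3 - <<'E'
from h import *
to(477.3,259.5,78,177.5)
t=snap('top','t2.png');s=snap('side','s2.png')
f=lambda im,x,y,w,h:cv2.resize(im[y:y+h,x:x+w],(400,300),interpolation=cv2.INTER_CUBIC)
cv2.imwrite('pics/c2.png',np.vstack([f(t,346,168,80,60),f(s,272,220,120,90)])[:,:,::-1])
E
```

```text
t 1.6 pos [477.6 260.  200.1] rpy [-1.7999e+02 -2.0000e-02  1.7742e+02] q [-0.52  0.52 -0.04  1.85  0.03  0.78  0.95] w 85.1 F [-0.4  0.   0.3] T [-0.05 -0.    0.06] 
 shift mm [  0.2  -0.5 122.1] turn deg [-0.01 -0.02 -0.08]
```

View pics/c2.png

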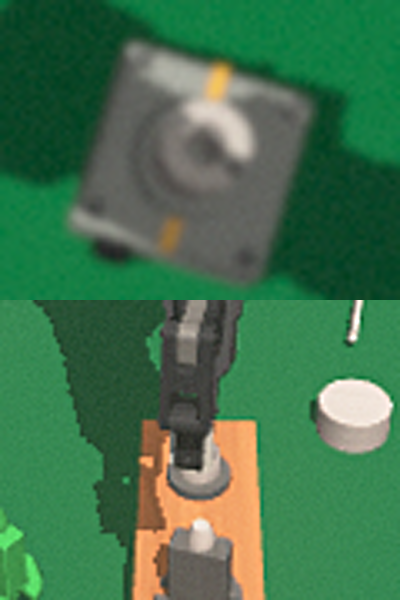

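The gripper stands over the arbor, with the near finger on its +y side. I'll descend and grip.

carry_out:
  deltas: [0,0,0,0,0,0.03,-1,0,0,0,0,0,0.03,-1,0,0,0,0,0,0.03,-1,0,0,0,0,0,0.03,-1,0,0,0,0,0,0.002,-1,0,0,0,0,0,0,1,0,0,0,0,0,0,1,0,0,0,0,0,0,1,0,0,0,0,0,0,1,0,0,0,0,0,0,1,0,0,0,0,0,0,1]

```text
clock: 3.08
eef_pos: [478.3, 260.5, 79.2]
tool_rot: [3.14, 0.001, 3.098]
force: [-0.2, 0.3, 6.7]
width: 17.3
gripper_force: 57.9
```

```bash
python3 -c "
from h import *
to(477.3,259.5,78,177.5)"
```

```text
t 3.08 pos [478.3 260.5  79.2] rpy [1.7993e+02 8.0000e-02 1.7752e+02] q [-0.53  0.7  -0.03  1.94  0.04  0.5   0.93] w 17.3 F [-0.2  0.3  6.7] T [ 0.03  0.11 -0.06] 
 shift mm [ 1.  -1.   1.2] turn deg [0.07 0.08 0.02]
```

carry_out:
  deltas: [0,0,0,0,0,-0.02,1,0,0,0,0,0,-0.03,1,0,0,0,0,0,-0.03,1,0,0,0,0,0,-0.03,1,0,0,0,0,0,-0.03,1,0,0,0,0,0,0,1]

```text
clock: 3.82
eef_pos: [478.8, 260.5, 219.9]
tool_rot: [3.139, 0.003, 3.098]
force: [0.3, 0.7, -2.5]
width: 17.2
gripper_force: 57.9
```

```bash
python3 - <<'E'
from h import *
to(549,-218.5,219,177.5)
s=snap('side','s3.png');t=snap('top','t3.png')
f=lambda im,x,y,w,h:cv2.resize(im[y:y+h,x:x+w],(400,300),interpolation=cv2.INTER_CUBIC)
cv2.imwrite('pics/c3.png',np.hstack([f(s,272,195,120,90),f(s,285,158,80,60)])[:,:,::-1])
E
```

```text
t 3.83 pos [478.8 260.5 219.9] rpy [179.88   0.2  177.52] q [-0.52  0.49 -0.04  1.83  0.03  0.82  0.95] w 17.2 F [ 0.3  0.7 -2.5] T [ 0.02 -0.01 -0.  ] 
 shift mm [-9.080e+01 -4.755e+02  2.000e-01] turn deg [0.12 0.2  0.03]
```

View pics/c3.png

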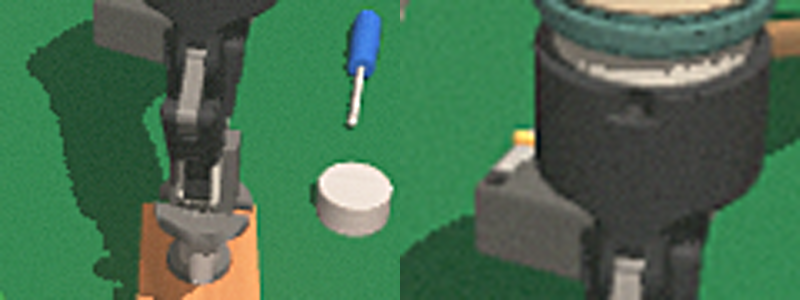

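The arbor is held clear of the stand and looks upright, with its collar at about side px (333,261). I'll cross-check the head centre in the side view.

```bash
python3 - <<'E'
from h import *
s=cv2.imread('pics/s1.png');hsv=cv2.cvtColor(s,cv2.COLOR_BGR2HSV)
m=((hsv[...,0]>12)&(hsv[...,0]<32)&(hsv[...,1]>110)&(hsv[...,2]>120)).astype(np.uint8);m[:,:300]=0;m[:,350]=0;m[:,350:]=0;m[:175]=0;m[200:]=0
n,l,st,ce=cv2.connectedComponentsWithStats(m);big=np.argsort(-st[1:,4])[:2]+1;print(st[big].tolist())
A,B=[onz('side',*q,52) for q in ce[big]];print('pointers side',A,B,(A+B)/2,np.degrees(np.arctan2(*(B-A)[1::-1])))
print('nose via rim',onz('side',325.6,172.4,112))
print('proj nose/pointer mid',proj('side',[549,-219,112]),proj('top',[549,-219,112]),proj('side',[549,-219,52]))
# top: nose ring from bright pixels
g=cv2.imread('pics/t1.png');h=cv2.cvtColor(g,cv2.COLOR_BGR2HSV)
print(h[180:210,374:402:1,2])
E
```

```text
[[308, 184, 7, 4, 18], [337, 192, 7, 3, 17]]
pointers side [ 596.05817419 -232.84706215   52.        ] [ 501.93502158 -202.50552797   52.        ] [ 548.99659788 -217.67629506   52.        ] 162.13275757554243
nose via rim [ 548.07377968 -214.26579216  112.        ]
proj nose/pointer mid [325.4841664  171.60225136] [386.83474335 196.40429133] [325.25620154 188.88249723]
[[120 127 149 165 170 172 164 157 151 140 127 117 107  99 101 107 108 100
   89  89  95 104 104 106 103 102 114 124]
 [130 138 155 173 179 179 179 175 174 165 160 153 141 139 157 178 181 144
   99  80  80  85  86  87  85  87 101 117]
 [155 158 167 176 178 181 179 178 178 177 174 174 168 175 203 226 223 187
  128  96  88  80  76  75  76  74  89 106]
 [172 175 178 178 180 177 178 180 181 179 179 180 183 200 226 240 236 208
  161 133 121 111  95  86  87  81  80  88]
 [177 175 179 180 177 179 178 180 181 180 181 180 188 213 236 245 237 208
  176 163 153 141 130 121 108  98  90  87]
 [178 178 179 178 177 177 179 181 178 177 179 178 191 221 240 245 233 201
  176 173 169 161 150 140 131 122 112 107]
 [179 182 180 176 177 177
[... 2083 characters left out ...]
163 166 168 161 155 149 160 174 192 206 213 216 219 219 218 212 207 189
  154 124 107 114 133 149 154 163 167 162]
 [161 164 168 168 161 154 147 151 161 176 186 191 195 194 193 188 177 164
  142 123 114 133 157 169 175 177 173 164]
 [163 158 165 170 170 160 153 143 141 147 150 154 158 161 161 157 159 156
  144 132 128 146 167 179 182 179 176 160]
 [167 162 164 168 170 167 160 153 149 143 142 141 142 146 148 156 161 160
  151 140 143 160 174 179 183 178 172 156]
 [174 172 164 162 166 168 168 166 163 159 157 156 157 159 163 163 160 153
  149 148 161 171 178 177 181 178 169 147]
 [175 176 170 168 165 165 169 167 169 169 168 167 168 168 167 158 153 148
  156 164 172 175 179 179 179 178 164 138]]
```

The head centre agrees in both views at (549, -218.5), with the pointers' line at 162° and the dogs' line at about 45–46°. I'll carry the arbor over.

carry_out:
  deltas: [0,0,0,-0.007,-0.039,0,1,0,0,0,-0.01,-0.053,0,1,0,0,0,-0.01,-0.053,0,1,0,0,0,-0.01,-0.053,0,1,0,0,0,-0.01,-0.053,0,1,0,0,0,-0.01,-0.053,0,1,0,0,0,-0.01,-0.053,0,1,0,0,0,-0.01,-0.053,0,1,0,0,0,-0.01,-0.053,0,1,0,0,0,-0.004,-0.0125,0,1]

```text
clock: 5.18
eef_pos: [546.3, -224.3, 216.0]
tool_rot: [-3.139, -0.004, 3.092]
force: [-0.7, 0.4, -3.6]
width: 17.5
gripper_force: 58.1
```

carry_out:
  deltas: [0,0,10.5,0,0,0,1,0,0,10.5,0,0,0,1,0,0,10.5,0,0,0,1,0,0,10.5,0,0,0,1,0,0,10.5,0,0,0,1,0,0,10.5,0,0,0,1,0,0,10.5,0,0,0,1,0,0,10.5,0,0,0,1,0,0,10.5,0,0,0,1,0,0,10.5,0,0,0,1,0,0,10.5,0,0,0,1,0,0,10.5,0,0,0,1]

```text
clock: 6.68
eef_pos: [547.3, -217.5, 216.4]
tool_rot: [-3.138, 0.001, 0.894]
force: [0.1, 0.0, -2.0]
width: 17.2
gripper_force: 58.2
```

carry_out:
  deltas: [0,0,5.5,0,0,0,1,0,0,0,0,0,0,1,0,0,0,0,0,0,1]

```text
clock: 7.05
eef_pos: [547.8, -218.2, 217.4]
tool_rot: [-3.14, 0.001, 0.806]
force: [0.5, -0.2, -3.0]
width: 17.0
gripper_force: 58.3
```

```bash
python3 - <<'E'
from h import *
to(549,-218.5,205,46)
s=snap('side','s4.png');t=snap('top','t4.png')
f=lambda im,x,y,w,h:cv2.resize(im[y:y+h,x:x+w],(400,600),interpolation=cv2.INTER_CUBIC)
cv2.imwrite('pics/c4.png',np.hstack([f(s,285,110,70,105),f(t,350,150,70,105)])[:,:,::-1])
E
```

```text
t 7.05 pos [ 547.8 -218.2  217.4] rpy [-1.799e+02  3.000e-02  4.616e+01] q [-0.05  0.63  0.63  1.72 -0.44  0.94 -0.01] w 17.0 F [ 0.5 -0.2 -3. ] T [ 0.03  0.03 -0.01] 
 shift mm [ 0.6  1.1 12.4] turn deg [-0.1   0.03  0.16]
```

View pics/c4.png

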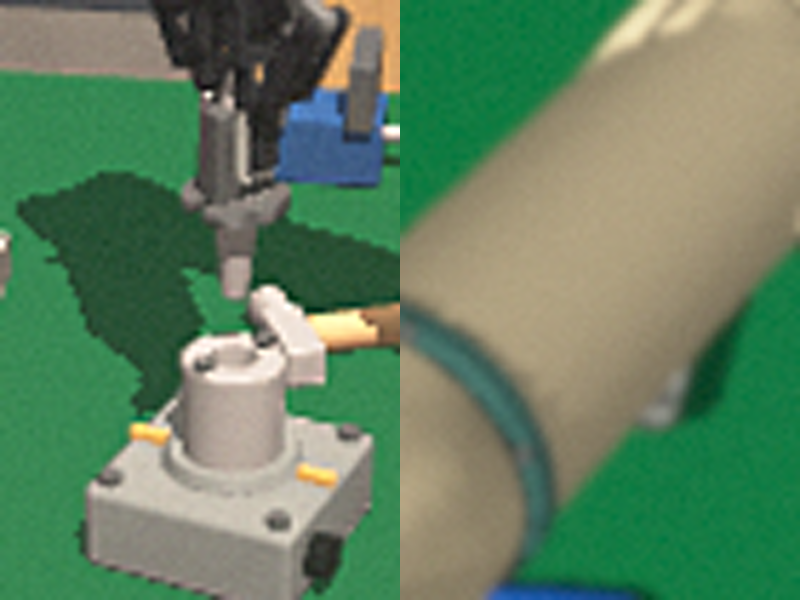

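The side crop shows the shank tip directly above the socket mouth. In crop pixels the tip is at (234,295), the mouth centre is near (235,355), and the dogs are at (204,363) and (266,340). Next is a relative check in that view.

```bash
python3 - <<'E'
from h import *
k=400/70
P=lambda x,y,z:onz('side',285+x/k-.5,110+y/k-.5,z).round(1)
print('tip',P(234,295,148.5),'collar mid',P(236,200,198),'dogs',P(204,363,118),P(266,340,118),'mouth',P(235,356,112))
print('shank top/bottom widths',P(182,195,200),P(290,195,200))
E
```

```text
tip [ 549.1 -215.7  148.5] collar mid [ 549.6 -222.7  198. ] dogs [ 562.  -197.8  118. ] [ 533.4 -226.2  118. ] mouth [ 548.4 -217.9  112. ]
shank top/bottom widths [ 576.4 -220.5  200. ] [ 523.1 -227.9  200. ]
```

carry_out:
  deltas: [0,0,0,0,0,0.02,1,0,0,0,0,0,0.02,1,0,0,0,0,0,0.01,1,0,0,0,0,0,0.005,1,0,0,0,0,0,0,1]

```text
clock: 7.78
eef_pos: [548.3, -219.2, 163.4]
tool_rot: [3.141, -0.0, 0.803]
force: [0.5, -0.4, -3.6]
width: 17.4
gripper_force: 58.3
```

```bash
python3 -c "
from h import *
to(548.3,-218.3,142,46)"
```

```text
t 7.78 pos [ 548.3 -219.2  163.4] rpy [179.99  -0.    46.03] q [-0.02  0.69  0.58  1.77 -0.5   0.83  0.03] w 17.4 F [ 0.5 -0.4 -3.6] T [-0.   -0.01 -0.03] 
 shift mm [ 0.6 -0.6 21.4] turn deg [ 0.01 -0.    0.03]
```

Nothing touches with the tip 17 mm inside the socket. I'll go on gently.

carry_out:
  deltas: [0,0,0,0,0,0.006,1,0,0,0,0,0,0.006,1,0,0,0,0,0,0.004,1,0,0,0,0,0,0.002,1,0,0,0,0,0,0,1]

```text
clock: 8.4
eef_pos: [548.2, -219.0, 145.2]
tool_rot: [-3.141, 0.0, 0.803]
force: [-0.2, 0.1, -2.9]
width: 17.4
gripper_force: 58.3
```

```bash
python3 -c "
from h import *
to(548.3,-218.3,137,46)"
```

```text
t 8.4 pos [ 548.2 -219.   145.2] rpy [-1.7999e+02  1.0000e-02  4.6030e+01] q [-0.01  0.72  0.56  1.78 -0.52  0.79  0.05] w 17.4 F [-0.2  0.1 -2.9] T [-0.04  0.04  0.02] 
 shift mm [ 0.6 -0.4  8.2] turn deg [-0.01  0.01  0.03]
```

carry_out:
  deltas: [0,0,0,0,0,0.003,1,0,0,0,0,0,0.002,1,0,0,0,0,0,0.001,1,0,0,0,0,0,0.001,1,0,0,0,0,0,0,1]

```text
clock: 9.02
eef_pos: [548.2, -219.0, 138.3]
tool_rot: [-3.142, 0.0, 0.803]
force: [0.9, 0.1, -3.3]
width: 17.4
gripper_force: 58.3
```

```bash
python3 -c "
from h import *
to(548.3,-218.3,131,46)"
```

```text
t 9.03 pos [ 548.2 -219.   138.3] rpy [-180.      0.     46.03] q [-0.01  0.73  0.56  1.79 -0.52  0.78  0.05] w 17.4 F [ 0.9  0.1 -3.3] T [ 0.03 -0.   -0.03] 
 shift mm [ 0.6 -0.4  7.3] turn deg [-0.    0.    0.03]
```

Still free. From here I'll take 1 mm steps.

carry_out:
  deltas: [0,0,0,0,0,0.001,1,0,0,0,0,0,0.001,1,0,0,0,0,0,0,1]

```text
clock: 9.4
eef_pos: [548.1, -219.0, 136.2]
tool_rot: [-3.141, 0.0, 0.803]
force: [0.1, 0.4, -2.7]
width: 17.8
gripper_force: 58.3
```

```bash
python3 -c "
from h import *
to(548.3,-218.3,131,46)"
```

```text
t 9.4 pos [ 548.1 -219.   136.2] rpy [-179.99    0.     46.03] q [-0.01  0.73  0.56  1.79 -0.53  0.78  0.05] w 17.8 F [ 0.1  0.4 -2.7] T [-0.01  0.01  0.02] 
 shift mm [ 0.6 -0.3  5.2] turn deg [-0.01  0.    0.03]
```

carry_out:
  deltas: [0,0,0,0,0,0.001,1,0,0,0,0,0,0.001,1,0,0,0,0,0,0,1]

```text
clock: 9.78
eef_pos: [548.1, -219.0, 134.2]
tool_rot: [-3.141, 0.0, 0.803]
force: [1.0, -0.2, -2.9]
width: 17.3
gripper_force: 58.2
```

```bash
python3 -c "
from h import *
to(548.3,-218.3,131,46)"
```

```text
t 9.78 pos [ 548.1 -219.   134.2] rpy [-1.7999e+02  1.0000e-02  4.6030e+01] q [-0.    0.73  0.55  1.79 -0.53  0.77  0.05] w 17.3 F [ 1.  -0.2 -2.9] T [-0.04  0.04  0.03] 
 shift mm [ 0.6 -0.3  3.2] turn deg [-0.01  0.01  0.03]
```

carry_out:
  deltas: [0,0,0,0,0,0.001,1,0,0,0,0,0,0.001,1,0,0,0,0,0,0,1]

```text
clock: 10.15
eef_pos: [548.1, -219.0, 132.2]
tool_rot: [-3.141, 0.0, 0.803]
force: [0.4, 0.8, -3.2]
width: 17.4
gripper_force: 58.2
```

carry_out:
  deltas: [0,0,0,0,0,0.001,1,0,0,0,0,0,0,1]

```text
clock: 10.4
eef_pos: [548.2, -219.0, 131.3]
tool_rot: [-3.141, -0.0, 0.803]
force: [-0.4, -0.3, -2.8]
width: 17.3
gripper_force: 58.3
```

```bash
python3 -c "
from h import *
to(548.3,-218.3,131,46)"
```

```text
t 10.4 pos [ 548.2 -219.   131.3] rpy [-179.99   -0.     46.04] q [-0.    0.73  0.55  1.79 -0.53  0.77  0.06] w 17.3 F [-0.4 -0.3 -2.8] T [ 0.03  0.01 -0.04] 
 shift mm [ 0.6 -0.4  0.3] turn deg [-0.01 -0.    0.04]
```

carry_out:
  deltas: [0,0,0,0,0,0.0005,1,0,0,0,0,0,0.0005,1,0,0,0,0,0,0,1]

```text
clock: 10.78
eef_pos: [548.2, -219.0, 131.2]
tool_rot: [3.141, -0.001, 0.803]
force: [-2.5, 1.5, 5.5]
width: 17.5
gripper_force: 59.4
```

```bash
python3 - <<'E'
from h import *
to(548.3,-218.3,131,46)
s=snap('side','s5.png')
cv2.imwrite('pics/c5.png',cv2.resize(s[125:215,285:365],(640,720)[::1],interpolation=cv2.INTER_CUBIC)[:600,:,::-1])
E
```

```text
t 10.78 pos [ 548.2 -219.   131.2] rpy [ 1.7999e+02 -4.0000e-02  4.6030e+01] q [-0.    0.73  0.55  1.79 -0.53  0.77  0.06] w 17.5 F [-2.5  1.5  5.5] T [0.32 0.48 0.03] 
 shift mm [ 0.6 -0.4  0.2] turn deg [ 0.01 -0.04  0.03]
```

View pics/c5.png

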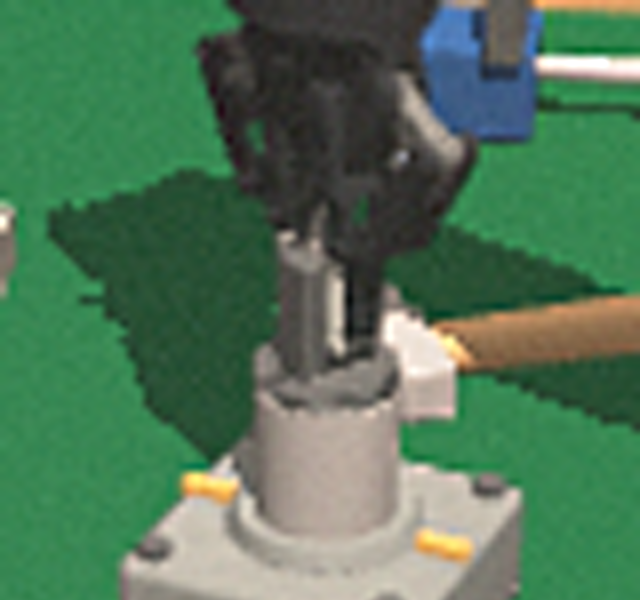

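The collar rests on the nose face, with contact at TCP z 131.2 exactly as predicted for home, and no gap shows. I'll start turning and watch the force.

carry_out:
  deltas: [0,0,4,0,0,0,1,0,0,4,0,0,0,1,0,0,4,0,0,0,1,0,0,0,0,0,0,1]

```text
clock: 11.32
eef_pos: [548.0, -219.0, 131.2]
tool_rot: [-3.141, -0.0, 0.593]
force: [-3.0, 2.7, 6.4]
width: 17.1
gripper_force: 60.1
```

```bash
python3 -c "
from h import *
to(548.3,-218.3,131,-17.9)"
```

```text
t 11.32 pos [ 548.  -219.   131.2] rpy [-1.7999e+02 -2.0000e-02  3.4000e+01] q [-0.03  0.75  0.61  1.79 -0.59  0.78 -0.1 ] w 17.1 F [-3.   2.7  6.4] T [ 0.35  0.65 -0.03] 
 shift mm [ 0.6 -0.4  0.2] turn deg [-2.00e-02 -1.00e-02  5.19e+01]
```

carry_out:
  deltas: [0,0,4,0,0,0,1,0,0,4,0,0,0,1,0,0,4,0,0,0,1,0,0,4,0,0,0,1]

```text
clock: 11.82
eef_pos: [547.9, -218.7, 131.2]
tool_rot: [-3.141, -0.0, 0.313]
force: [-3.4, 2.1, 7.1]
width: 17.5
gripper_force: 59.6
```

```bash
python3 -c "
from h import *
to(548.3,-218.3,131,-17.9)"
```

```text
t 11.82 pos [ 547.9 -218.7  131.2] rpy [-1.7994e+02 -1.0000e-02  1.7950e+01] q [-0.08  0.77  0.69  1.8  -0.65  0.81 -0.32] w 17.5 F [-3.4  2.1  7.1] T [0.41 0.75 0.15] 
 shift mm [ 0.5 -0.2  0.2] turn deg [-6.000e-02  1.000e-02  3.585e+01]
```

The 0.15 N m moment matches the spindle friction, so the dogs are driving it.

carry_out:
  deltas: [0,0,4,0,0,0,1,0,0,4,0,0,0,1,0,0,4,0,0,0,1,0,0,4,0,0,0,1]

```text
clock: 12.32
eef_pos: [547.8, -218.4, 131.2]
tool_rot: [-3.14, 0.0, 0.034]
force: [-3.9, 3.4, 7.2]
width: 17.1
gripper_force: 59.7
```

carry_out:
  deltas: [0,0,4,0,0,0,1,0,0,4,0,0,0,1,0,0,4,0,0,0,1,0,0,4,0,0,0,1,0,0,4,0,0,0,1,0,0,0,0,0,0,1,0,0,0,0,0,0,1]

```text
clock: 13.2
eef_pos: [547.8, -218.0, 131.2]
tool_rot: [-3.139, 0.001, -0.313]
force: [-2.8, 3.9, 8.7]
width: 17.4
gripper_force: 60.4
```

```bash
python3 - <<'E'
from h import *
to(548.3,-218.3,131,-17.9)
s=snap('side','s6.png')
cv2.imwrite('pics/c6.png',cv2.resize(s[140:215,285:365],(640,600),interpolation=cv2.INTER_CUBIC)[:,:,::-1])
E
```

```text
t 13.2 pos [ 547.8 -218.   131.2] rpy [-1.7988e+02  6.0000e-02 -1.7930e+01] q [-0.16  0.83  0.85  1.8  -0.8   0.89 -0.82] w 17.4 F [-2.8  3.9  8.7] T [ 0.76  0.92 -0.06] 
 shift mm [0.5 0.1 0.2] turn deg [-0.12  0.06 -0.03]
```

View pics/c6.png

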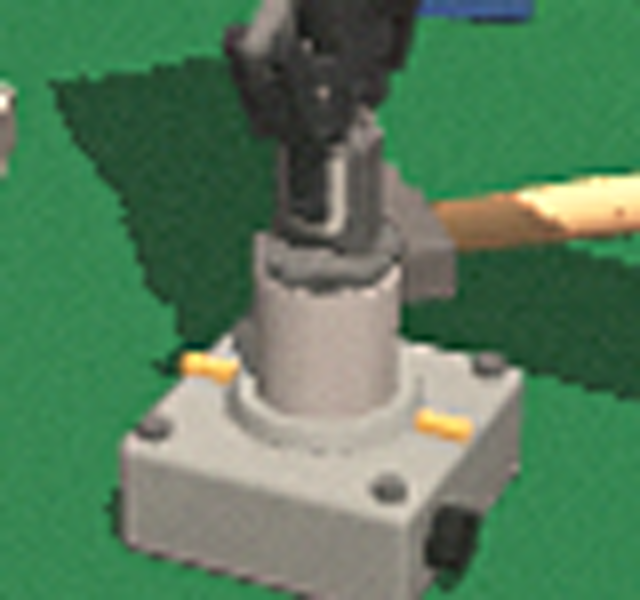

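The grip's long faces run along the pointer line and the collar is still flush. I'll release and rise.

carry_out:
  deltas: [0,0,0,0,0,0,-1,0,0,0,0,0,0,-1,0,0,0,0,0,0,-1,0,0,0,0,0,0,-1,0,0,0,0,0,0,-1,0,0,0,0,0,-0.01,-1,0,0,0,0,0,-0.03,-1,0,0,0,0,0,-0.05,-1,0,0,0,0,0,-0.05,-1,0,0,0,0,0,0,-1]

```text
clock: 14.5
eef_pos: [549.8, -221.1, 275.0]
tool_rot: [3.14, -0.008, -0.314]
force: [0.6, -0.3, -0.1]
width: 85.5
gripper_force: 0.0
```

carry_out:
  deltas: [0,0,0,-0.05,0,0,-1,0,0,0,-0.05,0,0,-1,0,0,0,-0.05,0,0,-1,0,0,0,0,0,0,-1,0,0,0,0,0,0,-1]

```text
clock: 15.12
eef_pos: [406.3, -172.7, 270.5]
tool_rot: [-3.141, -0.001, -0.313]
force: [1.2, 0.6, -0.0]
width: 84.9
gripper_force: 0.0
```

```bash
python3 - <<'E'
from h import *
to(548.3,-218.3,131,-17.9)
s=snap('side','s7.png');t=snap('top','t7.png')
f=lambda im,x,y,w,h:cv2.resize(im[y:y+h,x:x+w],(400,600),interpolation=cv2.INTER_CUBIC)
cv2.imwrite('pics/c7.png',np.hstack([f(s,300,120,52,78),f(t,360,165,52,78)])[:,:,::-1])
E
```

```text
t 15.12 pos [ 406.3 -172.7  270.5] rpy [-1.7999e+02 -6.0000e-02 -1.7930e+01] q [-0.43  0.47  1.12  2.03 -0.53  0.96 -0.92] w 84.9 F [ 1.2  0.6 -0. ] T [-0.05  0.02  0.02] 
 shift mm [149.   -0.3 139.6] turn deg [-0.01 -0.06 -0.03]
```

View pics/c7.png

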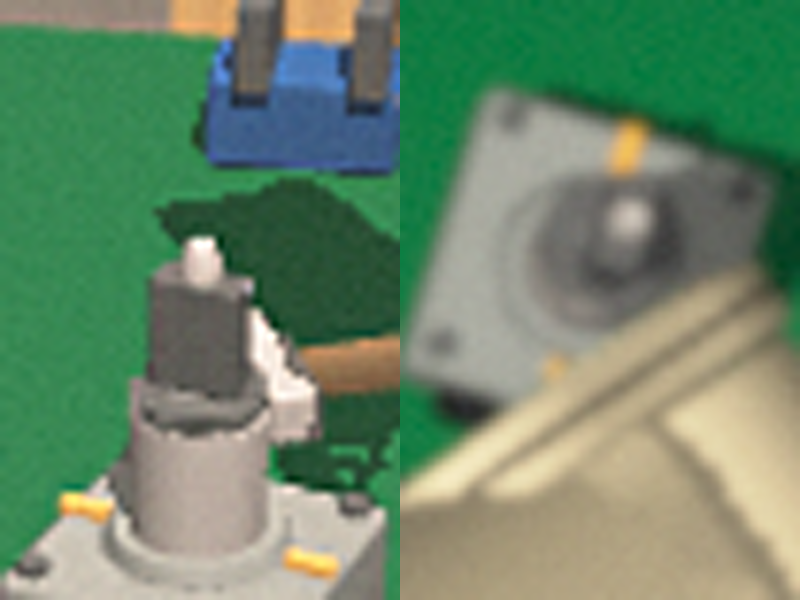

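The arbor stands upright and free, with its grip edge parallel to the pointers' line (slopes about 0.24 and 0.23). Last, a numeric check of its height and angle.

```bash
python3 - <<'E'
from h import *
k=400/52
P=lambda x,y,z:onz('side',300+x/k-.5,120+y/k-.5,z)
ang=lambda a,b:np.degrees(np.arctan2(*(a-b)[1::-1]))
print('top edge',ang(P(150,275,166),P(245,298,166)),'bottom',ang(P(150,372,120),P(240,395,120)),'pointers -17.9')
print('nose top seen',(300+202/k-.5,120+242/k-.5),'expected home',proj('side',[548.5,-218,180]),'riding',proj('side',[548.5,-218,186]))
E
```

```text
top edge -20.12927794204371 bottom -20.08104896851671 pointers -17.9
nose top seen (325.76, 150.96) expected home [325.88942153 150.9715342 ] riding [325.91489632 149.06984609]
```

```bash
python3 -c "
from cell import ctrl
print(ctrl.finish_job())"
```

```text
the job is handed in; nothing more can be done
None
```

I handed the job in with the arbor fully home in the spindle, its grip within about 2° of the pointers' line, and released upright; the hand-in returned no verdict.

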